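# Pinch the glass, then hold the pepper mill over it

### The arm

A 6-joint arm with a two-finger parallel gripper is mounted at the origin on a cart in front of the work surface, level with it; the furniture and walls round the work are solid. World frame = base frame: x ahead of the robot, y to its left, z up, the work surface at z = 0. Lengths are in m, angles in rad, forces in N, time in s.
With the tool pointing down it reaches from about 0.35 to 0.975 m from the base axis. Payload 4.9 kg.
Tool frame: the origin (TCP) lies midway between the tips of the shut fingers; the grasp point (between the pads) lies manip.grip_depth behind it (manip.grip_depth is the distance from the TCP to the grasp point, in m); z points along the fingers, x is the direction in which the jaws open and shut, and the axes are right-handed (so a half turn about z gives the same grasp; the last joint's range is limited). The gripper opens to 85 mm and grips with 20 to 120 N. Pads are 22 mm wide; open, the fingers measure 114 mm over their backs; the gripper's body (76 mm by 85 mm) begins 54 mm behind the grasp point. The pads swing forward as they close: fully open they stand 13 mm farther back than shut.
Start: joints at [-1.323, 0.053, 1.613, -0, 1.476, -0.119], TCP at [0.224, -0.583, 0.231] pointing down, gripper open.
Joint ranges: [-3.01, 3.01], [-1.01, 2.22], [0.06, 2.58], [-1.02, 4.17], [0.09, 2.62], [-3.14, 3.14]. Speed limits (rad/s): [2.57, 2.57, 3.14, 3.14, 3.14, 3.14].

### API

Orientations are given as a unit quaternion [w, x, y, z].
In Python, from plant import state, grab_frame, ticket, manip gives the robot as it stands.
- The arm moves only by the tool carry_out, never from a script. Its argument "moves" is a list that holds one entry, the list of rows, each a list of 7 numbers: the turn, a rotation vector about the tool's x, y, z each as a share of 5 degrees, from -1 to 1, then the shift along the tool's x, y, z each as a share of 0.04 m, from -1 to 1, then the gripper command: -1 is shut, 1 is fully open, values between are in proportion. A call has 1 to 8 rows; each row shifts and turns the commanded pose from where the row before left it, along the tool's axes as they then stand; what a row does not reach is not made up. A row lasts 1/12 s, in which the tool goes at most 41.7 mm and 7.16 degrees, less where a joint would pass 70% of its speed; a pose out of reach is approached as far as the arm can. A call with a number of a shift or a turn outside -1 to 1 is refused whole. A call with a gripper value outside its range is refused whole. The fingers move at their own pace and stop on an object; the grip force is fixed at half the most. Time passes only in rows, so rows that do not move let the fingers close. It gives the time, the measured TCP pose, the force and the opening at its end, in the units of the state.
- state(): the state, without advancing time (a new reading comes with each control period).
- grab_frame(name): name is "scene" or "top" or "wrist"; returns a dict with "frame" (384x512x3 uint8, red, green, blue), "z_map" (384x512 float32, m along the optical axis (not along the pixel's ray), 0 where there is no reading), "K" (3x3 intrinsics, pixels), "world_from_camera" (4x4, takes a point from camera to world coordinates); the wrist camera has in their place "hand_eye" (4x4, takes a point from camera to tool coordinates, whose origin is the TCP and whose axes are the tool frame's). Camera axes: x right, y down, z forward; pixel columns grow to the right and rows downward; lengths in m; the calibration is good to about 2 mm. A picture is of the moment at which its call begins: read the wrist's pose just before it.
- ticket.job_done(): hands the job in, once; it reports no verdict.
The state is a dict: "time": time; "joint_pos": joint angles; "joint_vel": joint speeds; "joint_efforts": joint torques, N m; "tool_pos": TCP position; "tool_rot": TCP orientation; "contact_force": force on the tool from outside, world axes, zero at the start; "ft_torque": the same for the moment, N m; "gripper_width": opening from 0.0 (shut) to 1.0 (fully open).
Only numpy, scipy, OpenCV 4.12 (cv2) and the standard library are available. Lean on these libraries where they do the work, as an engineer would, in place of code of your own. Each camera call takes 0.05 s, during which the arm holds its last target.

### The job

Get ready to grind pepper into the glass. First slide the movable jaw of the tumbler holder shut, gently, until the glass is pinched between both jaws and presses back on them, and leave it shut. Then draw the wooden pepper mill out of its slanted rest, turn it upright and hold it a few centimetres above the glass, centred over the mouth; finish while still holding it there, and leave the other things on the worktop where they are.

Things in the scene. Friction and masses are not known exactly. Their poses are not given: they have to be found in the camera images.
- holder: Tumbler holder, fixed to the worktop (yaw varies): a wooden base plate 100 x 250 x 10 mm (x, y, z of its own frame) with a fixed steel jaw across its -y end, 84.5 to 99.5 mm from the origin, and a sliding jaw on the +y side. Low rails run along the two long edges. Both jaws are 61 mm high plates faced with rubber. Origin: centre of the base's underside, z up.
- fixed_face (a point): Centre of the fixed jaw's rubber face, 36 mm above the worktop; the glass stands on its +y side. Axes as the holder's.
- jaw_face (a point): Centre of the sliding jaw's rubber face, 36 mm above the worktop; the glass stands on its -y side. Axes as the holder's; it moves toward the holder's -y to close.
- jaw_grip (a point): Point inside the sliding jaw's upright wooden handle, 80 mm above the worktop, 36 mm behind the jaw's face: a square post 16 x 16 mm in plan (sides along the holder's x and y), free from 24 mm up to its top at 98 mm. It can be pinched from above across the holder's x.
- jaw (a joint): Travel of the sliding jaw in m: 0 fully open (faces 125 mm apart), grows as it closes along the holder's -y; the glass is pinched at about 0.05 (limit 0.065). Sliding takes about 2 N, plus 1 to 2 N once it pushes the glass; it stays where it is left.
- glass: Clear drinking glass, 81 mm across at the mouth (tapering to about 74 mm where the jaws meet it), 91 mm high, wall about 4 mm, loose, standing on the holder's base plate (rim 101 mm above the worktop) between the jaws, touching neither at the start. Origin: centre of its underside.
- rest: Slanted rest of pale wood, fixed (yaw varies), base 150 x 90 mm: a square socket 61 mm wide inside, its axis leaning 30 degrees from vertical toward the rest's own -x (toward the robot). Socket walls along the axis: low one 90 mm long, sides 60 mm, upper one 45 mm. Origin: on the underside of the base; the socket's floor centre is 45 mm toward +x and 40 mm above it.
- mill: Dark turned-wood pepper mill, 58 mm across at the foot, 150 mm long, about 0.18 kg, loose, lying foot down in the socket of the rest and leaning with it (about 32 degrees from vertical). Origin: centre of its foot; its z axis runs up its length to the round head. Draw it out along its own z axis; it is clear of the socket after 95 mm.
- mill_head (a point): Centre of the mill's round head, on its axis 124 mm from the foot: 50 mm thick here, the place to grip across the rest's y. A small finial ends 26 mm further on.
- salt: Bystander: salt shaker of glass with a grey metal cap, 44 mm across, 90 mm high. Origin: centre of its underside.
- spice_jar: Bystander: square spice jar with a round cap, 42 mm wide, 96 mm high. Origin: centre of its underside.
- tin: Bystander: round tin, 57 mm across, 72 mm high. Origin: centre of its underside.
- measure: Bystander: hourglass-shaped metal spirit measure, 49 mm across, 82 mm high. Origin: centre of its underside.
Not all that is in view belongs to the job. Of the things that look like the rest, the larger one is meant.

How it is judged:
On the way, in this order (a step that is already met when the one before it is completed fails the run):
1. the sliding jaw is shut on the glass: the glass lies against both jaws and the jaw presses on it with more than 1.5 N (y of glass in the frame of jaw_face above -0.041 m and y of glass in the frame of fixed_face below 0.041 m and contact force between jaw and glass above 1.5 N), for 0.2 s.
2. the mill is drawn out of its rest in the gripper (height (world z) of mill above 0.105 m and contact force between mill and rest below 0.05 N and contact force between the fingers and mill above 1 N), for 0.2 s.
At the end, for the whole second after the job is handed in: Mill held still by the gripper, upright within 10 deg, foot 110 to 220 mm above the worktop and within 25 mm of the glass's axis, touching neither glass nor rest; glass upright between both jaws, each face within 41 mm of its axis; jaw let go (y of glass in the frame of jaw_face above -0.041 m and y of glass in the frame of fixed_face below 0.041 m and angle between glass's own z axis and vertical below 0.1 rad and angle between mill's own z axis and vertical below 0.17 rad and horizontal distance between mill and glass below 0.025 m and height (world z) of mill between 0.11 and 0.22 m and contact force between the fingers and mill above 1 N and contact force between mill and glass below 0.05 N and contact force between mill and rest below 0.05 N and contact force between the arm and jaw below 0.05 N and linear speed of mill below 0.03 m/s); the arm keeps its last pose, push and grip.
It fails at once if the glass is squeezed with more than 40 N (contact force between jaw and glass above 40 N).
It fails at once if the glass is tipped or lifted out (angle between glass's own z axis and vertical above 0.3 rad or height (world z) of glass above 0.04 m).
It fails at once if a bystander is moved by more than 4 cm (distance of any of salt, spice_jar, tin, measure from where it was at the start of the episode above 0.04 m).
It also fails if it takes over 64 s, if anything falls off the work surface, if the arm or the gripper's body presses on something with over 40 N, if the wrist force passes 120 N, or if a joint passes its speed limit or range.

## Working session

There is one attempt and no reset: what is moved stays moved. The work goes in short steps, Python scripts to look and compute and a tool call to move; the robot and the scene stay as the last step left them, time stands still between calls to the robot, and variables do not carry over. Pictures are saved under pics/ and viewed, and the job is handed in when it is done.

Besides the shell and the picture viewer there is one more tool, called after "Call:" as a command line: name --argument value ..., lists and objects as JSON in quotes. carry_out: Moves the arm, as the interface text tells. Shift numbers are shares of 0.04 m and turn numbers shares of 5 degrees, none past 1 either way. Its arguments: {"type":"object","properties":{"moves":{"type":"array"}},"required":["moves"]}

```bash
mkdir -p pics; ls; python3 - <<'E'
from plant import state, grab_frame, ticket, manip
import cv2,numpy as np
print(state()); print([ (a,getattr(manip,a)) for a in dir(manip) if a[0]!='_'])
for n in ['scene','top','wrist']:
    f=grab_frame(n); cv2.imwrite(f'pics/{n}0.png',f['frame'][:,:,::-1]); np.savez(f'{n}0.npz',**f)
    print(n,f['K'].tolist(),f.get('world_from_camera',f.get('hand_eye')).round(4).tolist())
E
```

```text
pics
{'time': 0.0, 'joint_pos': array([-1.32298699e+00,  5.33911482e-02,  1.61426589e+00,  2.51864387e-05,
        1.47601304e+00, -1.18970963e-01]), 'joint_vel': array([ 0.00092206, -0.00166291,  0.00089375, -0.00117992, -0.00156013,
        0.00080005]), 'joint_efforts': array([ 1.39433505e-04, -3.93681943e+01, -3.70174420e+01, -9.56367717e-05,
        7.03930607e-03,  1.42936415e-06]), 'tool_pos': array([ 0.22400458, -0.58282058,  0.23005856]), 'tool_rot': array([-6.95091400e-04,  8.24199014e-01, -5.66299308e-01, -7.71964224e-04]), 'contact_force': array([ 0.49117528, -0.49893835,  0.59200978]), 'ft_torque': array([0.03580716, 0.01154612, 0.07422456]), 'gripper_width': 0.9997153804563592}
[('IKError', <class 'plant.IKError'>), ('grip_depth', 0.0187)]
scene [[346.39805127881806, 0.0, 253.0790363046461], [0.0, 346.39805127881806, 191.0081255097185], [0.0, 0.0, 1.0]] [[-0.6776, -0.4659, 0.569, -0.1821], [-0.7354, 0.4286, -0.5249, 0.6708], [0.0007, -0.7741, -0.633, 0.8758], [0.0, 0.0, 0.0, 1.0]]
top [[383.8173588751704, 0.0, 265.69197546984196], [0.0, 383.8173588751704, 192.1447555668146], [0.0, 0.0, 1.0]] [[-0.0272, -0.9971, 0.0714, 0.414], [-0.9994, 0.0286, 0.0184, 0.0095], [-0.0204, -0.0709, -0.9973, 1.3896], [0.0, 0.0, 0.0, 1.0]]
wrist [[275.74426715522645, 0.0, 255.1598241498259], [0.0, 275.74426715522645, 192.3344905485151], [0.0, 0.0, 1.0]] [[1.0, 0.0007, 0.0007, -0.0001], [-0.0009, 0.9462, 0.3235, -0.0841], [-0.0004, -0.3235, 0.9462, -0.1428], [0.0, 0.0, 0.0, 1.0]]
```

View pics/scene0.png

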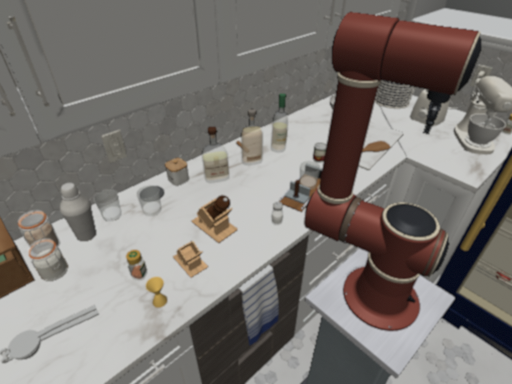

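View pics/top0.png

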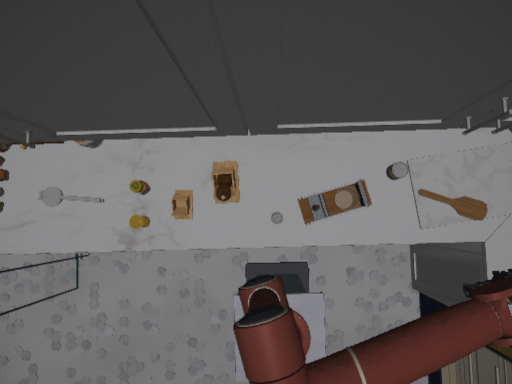

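```bash
cat > h.py <<'E'
import numpy as np,cv2
def cloud(f):
    z=f['z_map'];K=f['K'];v,u=np.mgrid[:z.shape[0],:z.shape[1]]
    P=np.stack([(u-K[0,2])/K[0,0]*z,(v-K[1,2])/K[1,1]*z,z],-1)
    T=f['world_from_camera'];return P@T[:3,:3].T+T[:3,3]
E
python3 - <<'E'
from h import *
f=np.load('top0.npz');s=np.load('scene0.npz')
im=f['frame'][:,:,::-1]
c=cv2.resize(im[150:235,200:410],None,fx=3.8,fy=3.8,interpolation=cv2.INTER_CUBIC);cv2.imwrite('pics/topz.png',c)
im=s['frame'][:,:,::-1]
c=cv2.resize(im[130:250,180:340],None,fx=5,fy=5,interpolation=cv2.INTER_CUBIC);cv2.imwrite('pics/scz.png',c)
P=cloud(f)
for (u,v) in [(277,217),(398,171),(344,199),(225,183),(315,207),(305,208),(362,194),(140,222),(138,187)]:
    print(u,v,P[v,u].round(3))
Z=P[...,2]
h=(np.clip(Z[150:235,200:410],-0.02,0.25)+.02)/.27*255
cv2.imwrite('pics/toph.png',cv2.applyColorMap(cv2.resize(h.astype(np.uint8),None,fx=3.8,fy=3.8,interpolation=cv2.INTER_NEAREST),cv2.COLORMAP_JET))
E
```

```text
277 217 [ 0.422 -0.002  0.09 ]
398 171 [ 0.569 -0.424  0.065]
344 199 [ 0.48  -0.244  0.018]
225 183 [0.54  0.168 0.114]
315 207 [ 0.452 -0.131  0.096]
305 208 [ 0.452 -0.105  0.005]
362 194 [ 0.493 -0.297  0.065]
140 222 [0.418 0.482 0.038]
138 187 [0.537 0.467 0.097]
```

View pics/topz.png

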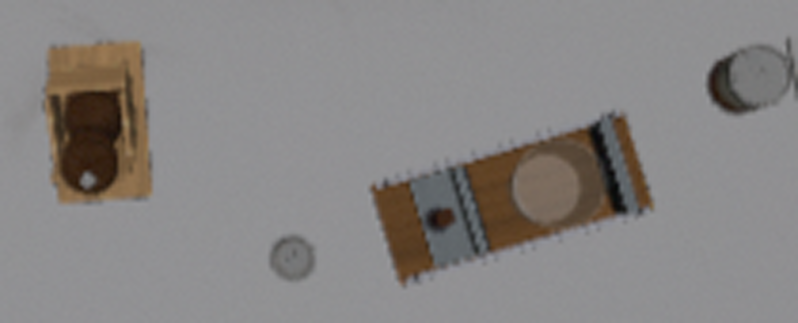

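View pics/scz.png

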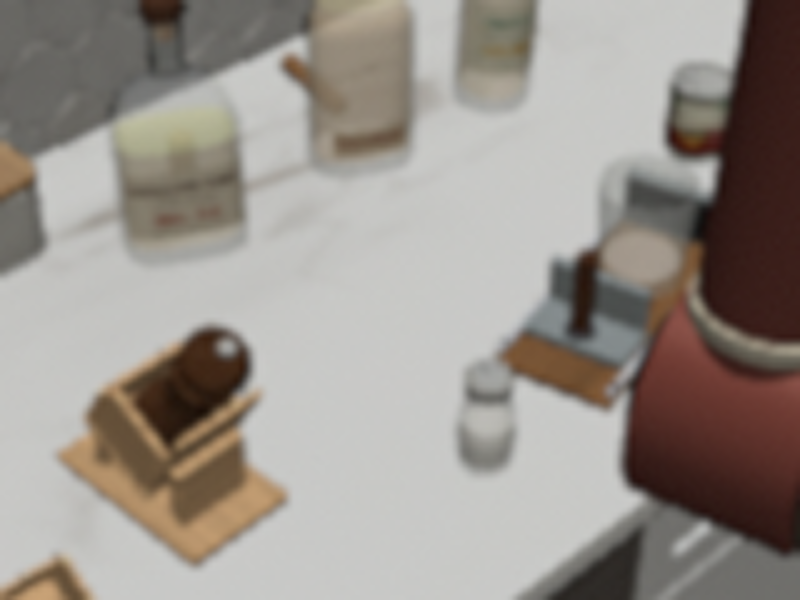

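View pics/toph.png

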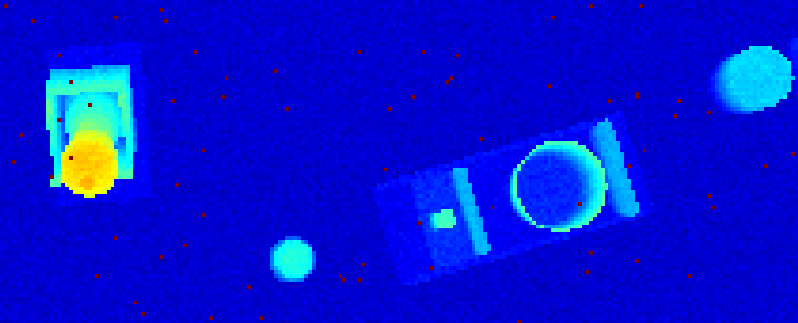

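```bash
cat > fit.py <<'E'
from h import *
from scipy.optimize import least_squares
f=np.load('top0.npz');P=cloud(f)
def reg(v0,v1,u0,u1): return P[v0:v1,u0:u1].reshape(-1,3)
# table level
T=reg(150,235,240,290); print('table z',np.median(T[:,2]))
H=reg(176,228,296,374); 
b=H[(H[:,2]>.0055)&(H[:,2]<.2)]
r=cv2.minAreaRect((b[:,:2]*1000).astype(np.float32)); print('holder rect',r)
rim=H[(H[:,2]>.093)&(H[:,2]<.11)]
g=rim[rim[:,1]<-.19]; 
c,rad=cv2.minEnclosingCircle((g[:,:2]*1000).astype(np.float32)); print('glass enc',c,rad,len(g))
o=least_squares(lambda p:np.hypot(*(g[:,:2]-p[:2]).T)-p[2],[*np.array(c)/1000,.04],loss='soft_l1',f_scale=.003).x;print('circle',o)
p=rim[rim[:,1]>-.17]; print('post',np.median(p,0),p.min(0),p.max(0),len(p))
for lo,hi,n in [(-.2,-.14,'jaw'),(-.4,-.27,'fixed')]:
    j=H[(H[:,2]>.054)&(H[:,2]<.07)&(H[:,1]>lo)&(H[:,1]<hi)]
    print(n,cv2.minAreaRect((j[:,:2]*1000).astype(np.float32)),len(j),np.median(j[:,2]))
R=reg(156,208,208,245)
b=R[(R[:,2]>.006)&(R[:,2]<.2)]; print('rest rect',cv2.minAreaRect((b[:,:2]*1000).astype(np.float32)))
base=R[(R[:,2]>.006)&(R[:,2]<.022)]; print('base',np.median(base[:,2]),cv2.minAreaRect((base[:,:2]*1000).astype(np.float32)))
hd=R[R[:,2]>.12]; print('head',hd.mean(0),hd.min(0),hd.max(0),len(hd))
# sphere-ish
o=least_squares(lambda q:np.linalg.norm(hd-q[:3],axis=1)-.025,[*hd.mean(0)[:2],.12],loss='soft_l1',f_scale=.003);print('sphere',o.x,o.cost)
E
python3 fit.py
```

```text
table z 0.0014624760003116855
holder rect ((472.6522216796875, -211.3977508544922), (276.6151428222656, 183.4065399169922), 88.06613159179688)
glass enc (478.1092834472656, -238.13552856445312) 40.84391784667969 70
circle [ 0.4777222  -0.23737063  0.03914456]
post [ 0.45159464 -0.13694301  0.09737378] [ 0.44472791 -0.14424706  0.09436976] [ 0.45845311 -0.13046193  0.1017147 ] 20
jaw ((463.570556640625, -180.53643798828125), (80.31855773925781, 44.5682373046875), 14.139294624328613) 83 0.061601565577065864
fixed ((495.08966064453125, -293.3486328125), (43.57985305786133, 86.16096496582031), 87.84368896484375) 128 0.06030952826358338
rest rect ((556.3260498046875, 178.0263671875), (131.1756134033203, 186.2510986328125), 88.56267547607422)
base 0.010981512960368978 ((556.3260498046875, 178.0263671875), (131.1756134033203, 186.2510986328125), 88.56267547607422)
head [0.50300067 0.16590364 0.1861553 ] [0.41398543 0.00945163 0.12135937] [0.53618875 0.19510647 1.3895986 ] 224
sphere [0.50501896 0.1721844  0.14007096] 0.022854146888697382
```

```bash
cat > plan.py <<'E'
import numpy as np
from scipy.spatial.transform import Rotation as R, Slerp
def down(yaw_deg): # tool z down, tool x at yaw
    a=np.radians(yaw_deg);x=np.array([np.cos(a),np.sin(a),0]);z=np.array([0,0,-1.]);return R.from_matrix(np.c_[x,np.cross(z,x),z])
def rq(q): return R.from_quat([q[1],q[2],q[3],q[0]])
def plan(p0,R0,p1,R1,g,n=None,vmax=.9,nd=2):
    ang=np.degrees((R0.inv()*R1).magnitude());d=np.linalg.norm(np.array(p1)-p0)
    m=int(np.ceil(max(ang/5/vmax,d/.04/vmax,1)));n=n or m
    p=np.array(p0,float);Rc=R0;S=Slerp([0,1],R.concatenate([R0,R1]))
    rows=[]
    for i in range(1,n+1):
        pt=p0+(np.array(p1)-p0)*i/n;Rt=S(i/n)
        w=np.round(np.degrees((Rc.inv()*Rt).as_rotvec())/5,nd);s=np.round(Rc.inv().apply(pt-p)/.04,nd)
        rows.append([*w.tolist(),*s.tolist(),g]);p=p+Rc.apply(s*.04);Rc=Rc*R.from_rotvec(np.radians(w*5))
    print('n',n,'ang',round(ang,1),'d',round(d,3))
    for k in range(0,n,8): print(str([[ (0 if v==0 else v) for v in r] for r in rows[k:k+8]]).replace(' ',''))
    return p,Rc
E
python3 - <<'E'
from plan import *; from plant import state
s=state();plan(s['tool_pos'],rq(s['tool_rot']),[.452,-.137,.23],down(14),1)
E
```

```text
n 19 ang 83.0 d 0.501
[[0,0,-0.87,-0.44,-0.49,0,1],[0,0,-0.88,-0.4,-0.52,0,1],[0,0,-0.87,-0.36,-0.55,0,1],[0,0,-0.87,-0.32,-0.58,0,1],[0,0,-0.88,-0.27,-0.6,0.01,1],[-0.01,0,-0.87,-0.23,-0.62,0,1],[0,0,-0.87,-0.18,-0.64,0,1],[0,0.01,-0.88,-0.13,-0.64,0,1]]
[[0,0,-0.87,-0.08,-0.66,0,1],[0,0,-0.88,-0.03,-0.65,0,1],[0,0,-0.87,0.02,-0.66,0,1],[0,0,-0.87,0.08,-0.66,0,1],[0,0,-0.88,0.11,-0.64,0,1],[0,0,-0.87,0.17,-0.64,0,1],[0,0,-0.87,0.22,-0.62,0,1],[0,0,-0.88,0.27,-0.61,0,1]]
[[0,0,-0.87,0.3,-0.58,0,1],[0,0,-0.87,0.36,-0.56,0,1],[-0.01,0,-0.88,0.39,-0.52,0.01,1]]
```

Call:
carry_out --moves '[[[0, 0, -0.87, -0.44, -0.49, 0, 1], [0, 0, -0.88, -0.4, -0.52, 0, 1], [0, 0, -0.87, -0.36, -0.55, 0, 1], [0, 0, -0.87, -0.32, -0.58, 0, 1], [0, 0, -0.88, -0.27, -0.6, 0.01, 1], [-0.01, 0, -0.87, -0.23, -0.62, 0, 1], [0, 0, -0.87, -0.18, -0.64, 0, 1], [0, 0.01, -0.88, -0.13, -0.64, 0, 1]]]'

```text
time: 0.82
tool_pos: [0.3203, -0.3941, 0.2304]
tool_rot: [0.0, 0.957, -0.291, 0.0]
contact_force: [0.0, 0.0, 0.0]
gripper_width: 0.999
```

Call:
carry_out --moves '[[[0, 0, -0.87, -0.08, -0.66, 0, 1], [0, 0, -0.88, -0.03, -0.65, 0, 1], [0, 0, -0.87, 0.02, -0.66, 0, 1], [0, 0, -0.87, 0.08, -0.66, 0, 1], [0, 0, -0.88, 0.11, -0.64, 0, 1], [0, 0, -0.87, 0.17, -0.64, 0, 1], [0, 0, -0.87, 0.22, -0.62, 0, 1], [0, 0, -0.88, 0.27, -0.61, 0, 1]]]'

```text
time: 1.48
tool_pos: [0.4165, -0.2064, 0.2304]
tool_rot: [0.0, 1.0, 0.01, -0.0]
contact_force: [0.1, 0.3, 1.3]
gripper_width: 1.001
```

Call:
carry_out --moves '[[[0, 0, -0.87, 0.3, -0.58, 0, 1], [0, 0, -0.87, 0.36, -0.56, 0, 1], [-0.01, 0, -0.88, 0.39, -0.52, 0.01, 1], [0, 0, 0, 0, 0, 0, 1], [0, 0, 0, 0, 0, 0, 1]]]'

```text
time: 1.9
tool_pos: [0.4522, -0.1367, 0.2298]
tool_rot: [0.001, 0.992, 0.123, -0.0]
contact_force: [-0.6, -0.8, 0.2]
gripper_width: 1.002
```

```bash
cat > shot.py <<'E'
import sys;from plant import state,grab_frame
from h import *;from plan import rq
n=sys.argv[1]
for c in sys.argv[2:]:
    s=state();f=grab_frame(c);f=dict(f)
    if c=='wrist':
        T=np.eye(4);T[:3,:3]=rq(s['tool_rot']).as_matrix();T[:3,3]=s['tool_pos'];f['world_from_camera']=T@f['hand_eye']
    np.savez(f'{c}{n}.npz',**f);cv2.imwrite(f'pics/{c}{n}.png',f['frame'][:,:,::-1])
print(s['time'],s['tool_pos'],s['tool_rot'],s['contact_force'],s['gripper_width'],s['joint_pos'].round(2))
E
python3 shot.py 1 wrist
```

```text
1.9 [ 0.45218173 -0.13668829  0.22984016] [ 9.66122686e-04  9.92409472e-01  1.22973118e-01 -3.44229550e-04] [-0.64825424 -0.77345547  0.23909468] 1.0020952969301071 [-0.45 -0.33  1.96 -0.    1.51 -0.7 ]
```

View pics/wrist1.png

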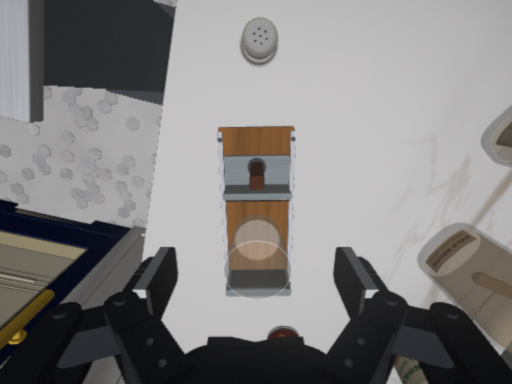

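```bash
cat > fit2.py <<'E'
from h import *
from scipy.optimize import least_squares
import sys
f=np.load(sys.argv[1]);P=cloud(f);Q=P[100:300,205:310].reshape(-1,3);Q=Q[(Q[:,2]<.2)]
# base outline, post, jaw, glass
top=Q[(Q[:,2]>.092)&(Q[:,2]<.106)]
p=top[(np.hypot(top[:,0]-.4516,top[:,1]+.137)<.025)];print('post',p.mean(0),len(p),cv2.minAreaRect((p[:,:2]*1000).astype(np.float32)))
g=top[np.hypot(top[:,0]-.478,top[:,1]+.238)<.06]
if len(g)>10:
    o=least_squares(lambda q:np.hypot(*(g[:,:2]-q[:2]).T)-q[2],[.478,-.238,.04],loss='soft_l1',f_scale=.002).x;print('glass',o,len(g),g[:,2].mean())
j=Q[(Q[:,2]>.057)&(Q[:,2]<.065)&(Q[:,1]>-.2)];
print('jaw',cv2.minAreaRect((j[:,:2]*1000).astype(np.float32)),len(j))
b=Q[(Q[:,2]>.0065)&(Q[:,2]<.015)];print('base',cv2.minAreaRect((b[:,:2]*1000).astype(np.float32)),len(b))
E
python3 fit2.py wrist1.npz
```

```text
post [ 0.45449002 -0.13574451  0.09727258] 209 ((454.74200439453125, -136.29562377929688), (14.788455963134766, 14.970280647277832), 13.962786674499512)
glass [ 0.48113654 -0.23777703  0.03904376] 877 0.09807949955536295
jaw ((458.2632141113281, -149.82144165039062), (82.09609985351562, 43.31412124633789), 14.75308609008789) 529
base ((466.4559020996094, -179.97645568847656), (100.14276123046875, 187.31871032714844), 14.973122596740723) 3419
```

```bash
python3 - <<'E'
from plan import *; from plant import state
s=state();plan(s['tool_pos'],rq(s['tool_rot']),[.4545,-.136,.064],down(14.6),1,n=7)
E
```

```text
n 7 ang 0.6 d 0.166
[[0,0,-0.02,0.01,0,0.59,1],[0.01,0,-0.01,0.01,-0.01,0.59,1],[0,0,-0.02,0.01,0,0.6,1],[0,0.01,-0.02,0.01,0,0.59,1],[0.01,0,-0.01,0.01,-0.01,0.59,1],[0,0,-0.02,0.01,0,0.59,1],[0,0,-0.01,0.01,0,0.6,1]]
```

Call:
carry_out --moves '[[[0, 0, -0.02, 0.01, 0, 0.59, 1], [0.01, 0, -0.01, 0.01, -0.01, 0.59, 1], [0, 0, -0.02, 0.01, 0, 0.6, 1], [0, 0.01, -0.02, 0.01, 0, 0.59, 1], [0.01, 0, -0.01, 0.01, -0.01, 0.59, 1], [0, 0, -0.02, 0.01, 0, 0.59, 1], [0, 0, -0.01, 0.01, 0, 0.6, 1], [0, 0, 0, 0, 0, 0, 1]]]'

```text
time: 2.62
tool_pos: [0.4505, -0.1357, 0.0589]
tool_rot: [-0.003, 0.992, 0.126, -0.004]
contact_force: [-0.7, 0.4, -0.4]
gripper_width: 0.998
```

Call:
carry_out --moves '[[[0, 0, 0, 0, 0, 0, -0.3], [0, 0, 0, 0, 0, 0, -0.3], [0, 0, 0, 0, 0, 0, -0.3], [0, 0, 0, 0, 0, 0, -0.3], [0, 0, 0, 0, 0, 0, -0.3]]]'

```text
time: 3.03
tool_pos: [0.4556, -0.1369, 0.0657]
tool_rot: [0.001, 0.992, 0.127, 0.001]
contact_force: [0.6, 0.4, 0.4]
gripper_width: 0.35
```

```bash
python3 shot.py 2 wrist scene
```

```text
3.0833 [ 0.45542663 -0.13671694  0.06540631] [7.10708292e-04 9.91932380e-01 1.26759938e-01 1.25152805e-03] [ 0.97030401 -0.01869554 -0.71042402] 0.3486024732371132 [-0.45 -0.15  2.1   0.    1.19 -0.7 ]
```

View pics/wrist2.png

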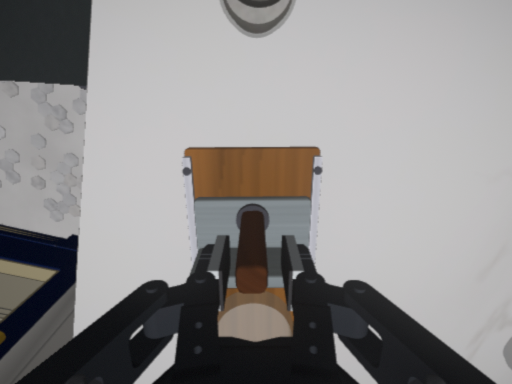

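Call:
carry_out --moves '[[[0, 0, 0, -0.02, 0, 0, -0.6], [0, 0, 0, 0, 0, 0, -1], [0, 0, 0, 0, 0, 0, -1], [0, 0, 0, 0, 0, 0, -1], [0, 0, 0, 0, 0, 0, -1], [0, 0, 0, 0, 0, 0, -1]]]'

```text
time: 3.63
tool_pos: [0.4536, -0.1368, 0.0648]
tool_rot: [0.0, 0.992, 0.127, -0.0]
contact_force: [-4.3, -0.6, 5.4]
gripper_width: 0.177
```

```bash
python3 shot.py 3 wrist scene
```

```text
3.6833 [ 0.4536145  -0.13676386  0.06478277] [ 2.44272567e-04  9.91901174e-01  1.27011459e-01 -3.01424927e-04] [-4.51991725  0.17576933  6.26394048] 0.1744036632256642 [-0.45 -0.15  2.1  -0.    1.19 -0.7 ]
```

Call:
carry_out --moves '[[[0, 0, 0, 0, 0.05, 0, -1], [0, 0, 0, 0, 0.1, 0, -1], [0, 0, 0, 0, 0.1, 0, -1], [0, 0, 0, 0, 0.1, 0, -1], [0, 0, 0, 0, 0.1, 0, -1], [0, 0, 0, 0, 0.1, 0, -1], [0, 0, 0, 0, 0.1, 0, -1], [0, 0, 0, 0, 0.05, 0, -1]]]'

```text
time: 4.4
tool_pos: [0.4608, -0.1639, 0.0648]
tool_rot: [0.0, 0.992, 0.127, -0.0]
contact_force: [-3.8, 1.5, 6.6]
gripper_width: 0.174
```

Call:
carry_out --moves '[[[0, 0, 0, 0, 0.05, 0, -1], [0, 0, 0, 0, 0.05, 0, -1], [0, 0, 0, 0, 0.05, 0, -1], [0, 0, 0, 0, 0.05, 0, -1], [0, 0, 0, 0, 0.05, 0, -1], [0, 0, 0, 0, 0.05, 0, -1], [0, 0, 0, 0, 0.05, 0, -1], [0, 0, 0, 0, 0, 0, -1]]]'

```text
time: 5.07
tool_pos: [0.4644, -0.1772, 0.0648]
tool_rot: [-0.0, 0.992, 0.127, -0.0]
contact_force: [-2.9, 1.7, 5.2]
gripper_width: 0.172
```

```bash
python3 shot.py 4 wrist scene top
```

```text
5.1667 [ 0.46436619 -0.17718852  0.06478967] [-6.25260684e-06  9.91903913e-01  1.26990650e-01 -4.89179109e-05] [-3.14021991  1.60044429  5.32825469] 0.17677903868454087 [-0.51 -0.09  2.04 -0.    1.18 -0.77]
```

View pics/wrist4.png

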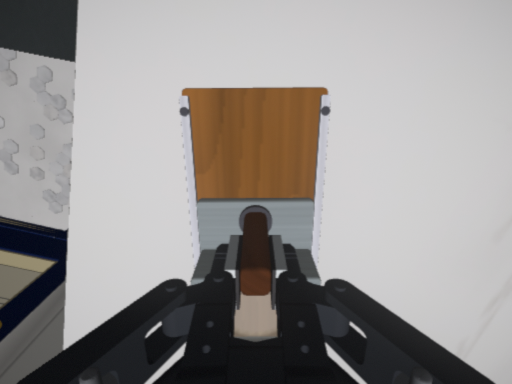

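Call:
carry_out --moves '[[[0, 0, 0, 0, 0.03, 0, -1], [0, 0, 0, 0, 0.03, 0, -1], [0, 0, 0, 0, 0.03, 0, -1], [0, 0, 0, 0, 0.03, 0, -1], [0, 0, 0, 0, 0.03, 0, -1], [0, 0, 0, 0, 0, 0, -1]]]'

```text
time: 5.72
tool_pos: [0.4659, -0.1828, 0.0648]
tool_rot: [-0.0, 0.992, 0.127, -0.0]
contact_force: [-4.2, 2.9, 5.5]
gripper_width: 0.181
```

Call:
carry_out --moves '[[[0, 0, 0, 0, 0.02, 0, -1], [0, 0, 0, 0, 0.02, 0, -1], [0, 0, 0, 0, 0, 0, -1]]]'

```text
time: 5.97
tool_pos: [0.4663, -0.1843, 0.0648]
tool_rot: [-0.0, 0.992, 0.127, -0.0]
contact_force: [-2.9, 3.1, 5.9]
gripper_width: 0.177
```

Travel ≈ 49 mm, reaction about 3.7 N (sliding plus pushing the glass). I'll keep nudging.

Call:
carry_out --moves '[[[0, 0, 0, 0, 0.02, 0, -1], [0, 0, 0, 0, 0.02, 0, -1], [0, 0, 0, 0, 0, 0, -1]]]'

```text
time: 6.22
tool_pos: [0.4666, -0.1857, 0.0648]
tool_rot: [-0.0, 0.992, 0.127, -0.0]
contact_force: [-3.1, 2.0, 5.1]
gripper_width: 0.181
```

Call:
carry_out --moves '[[[0, 0, 0, 0, 0.02, 0, -1], [0, 0, 0, 0, 0.02, 0, -1], [0, 0, 0, 0, 0, 0, -1]]]'

```text
time: 6.47
tool_pos: [0.4667, -0.1861, 0.0648]
tool_rot: [-0.002, 0.992, 0.127, -0.0]
contact_force: [-6.0, 7.6, 8.7]
gripper_width: 0.179
```

Call:
carry_out --moves '[[[0, 0, 0, 0, 0, 0, -1], [0, 0, 0, 0, 0, 0, -1], [0, 0, 0, 0, 0, 0, -1], [0, 0, 0, 0, 0, 0, -1]]]'

```text
time: 6.8
tool_pos: [0.4667, -0.186, 0.0648]
tool_rot: [-0.002, 0.992, 0.127, -0.0]
contact_force: [-4.4, 7.0, 8.9]
gripper_width: 0.176
```

```bash
python3 shot.py 5 scene top wrist; python3 - <<'E'
from h import *
f=np.load('top5.npz');c=cv2.resize(f['frame'][170:235,280:400,::-1],None,fx=6,fy=6,interpolation=cv2.INTER_CUBIC);cv2.imwrite('pics/t5.png',c)
E
```

```text
6.9 [ 0.46674046 -0.18604225  0.06479764] [-1.81401129e-03  9.91898484e-01  1.27019416e-01 -4.18800999e-04] [-6.07800503  7.11417485  8.64477797] 0.1721661215571695 [-0.53 -0.07  2.03  0.    1.19 -0.78]
```

View pics/t5.png

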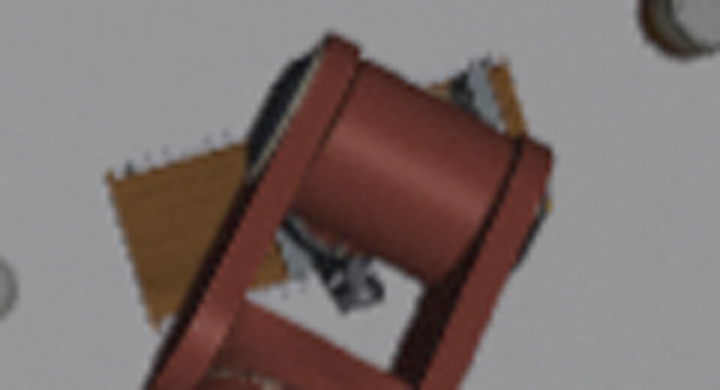

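Call:
carry_out --moves '[[[0, 0, 0, 0, 0.02, 0, -1], [0, 0, 0, 0, 0, 0, -1], [0, 0, 0, 0, 0, 0, -1], [0, 0, 0, 0, 0, 0, -1], [0, 0, 0, 0, 0, 0, -1]]]'

```text
time: 7.37
tool_pos: [0.4667, -0.1861, 0.0648]
tool_rot: [-0.003, 0.992, 0.127, -0.001]
contact_force: [-6.3, 10.7, 10.8]
gripper_width: 0.178
```

Call:
carry_out --moves '[[[0, 0, 0, 0, 0, 0, 1], [0, 0, 0, 0, 0, 0, 1], [0, 0, 0, 0, 0, 0, 1], [0, 0, 0, 0, 0, 0, 1], [0, 0, 0, 0, 0, 0, 1], [0, 0, 0, 0, 0, 0, 1]]]'

```text
time: 7.87
tool_pos: [0.4674, -0.1885, 0.0641]
tool_rot: [0.0, 0.992, 0.127, 0.0]
contact_force: [0.8, 0.3, 0.8]
gripper_width: 0.993
```

Call:
carry_out --moves '[[[0, 0, 0, 0, 0, -0.3, 1], [0, 0, 0, 0, 0, -0.8, 1], [0, 0, 0, 0, 0, -0.9, 1], [0, 0, 0, 0, 0, -0.9, 1], [0, 0, 0, 0, 0, -0.9, 1], [0, 0, 0, 0, 0, -0.7, 1], [0, 0, 0, 0, 0, 0, 1], [0, 0, 0, 0, 0, 0, 1]]]'

```text
time: 8.53
tool_pos: [0.4684, -0.1891, 0.2479]
tool_rot: [0.002, 0.992, 0.127, 0.003]
contact_force: [-0.8, -0.4, -1.2]
gripper_width: 1.002
```

```bash
python3 shot.py 6 scene wrist
```

```text
8.5833 [ 0.4674589  -0.18854688  0.24533074] [6.49318345e-04 9.91936654e-01 1.26728498e-01 1.06831761e-03] [-1.09749791 -0.41193888 -0.72690084] 0.9974723804306561 [-0.53 -0.25  1.87  0.    1.52 -0.79]
```

View pics/wrist6.png

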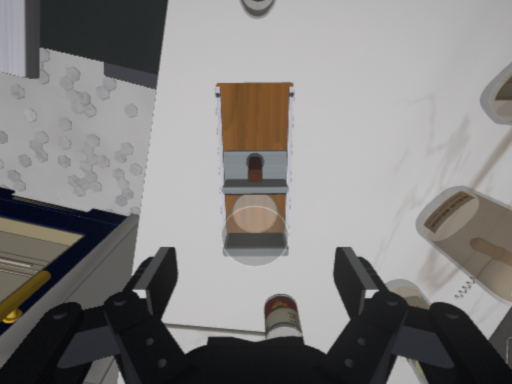

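```bash
python3 - <<'E'
from h import *
from scipy.optimize import least_squares
f=np.load('wrist6.npz');Q=cloud(f)[60:300,190:320].reshape(-1,3)
t=Q[(Q[:,2]>.092)&(Q[:,2]<.108)]
g=t[np.hypot(t[:,0]-.486,t[:,1]+.256)<.06]
o=least_squares(lambda q:np.hypot(*(g[:,:2]-q[:2]).T)-q[2],[.486,-.256,.04],loss='soft_l1',f_scale=.002).x;print('glass',o,len(g),g.mean(0))
print(cv2.minEnclosingCircle((g[:,:2]*1000).astype(np.float32)))
p=t[np.hypot(t[:,0]-.467,t[:,1]+.186)<.02];print('post',p.mean(0),len(p))
E
python3 - <<'E'
from plan import *; from plant import state
s=state();plan(s['tool_pos'],rq(s['tool_rot']),[.40,.172,.28],down(90),1)
E
```

```text
glass [ 0.48574834 -0.25583656  0.03901574] 761 [ 0.48773216 -0.26167799  0.09833769]
((485.9696960449219, -256.53143310546875), 40.57143783569336)
post [ 0.46745097 -0.18504207  0.09716375] 195
n 17 ang 75.4 d 0.368
[[0,0,-0.89,0.04,-0.54,-0.05,1],[0,0,-0.89,0.08,-0.53,-0.06,1],[0,0,-0.88,0.12,-0.53,-0.05,1],[0,0,-0.89,0.16,-0.51,-0.05,1],[0,0,-0.89,0.2,-0.5,-0.06,1],[0,0,-0.89,0.24,-0.48,-0.05,1],[0,0,-0.88,0.27,-0.47,-0.05,1],[0,0,-0.89,0.31,-0.44,-0.06,1]]
[[0,0,-0.89,0.34,-0.41,-0.05,1],[0,0,-0.89,0.38,-0.39,-0.05,1],[0,0,-0.88,0.4,-0.36,-0.06,1],[0,0,-0.89,0.43,-0.32,-0.05,1],[0,0,-0.89,0.46,-0.29,-0.05,1],[0,0,-0.89,0.47,-0.26,-0.05,1],[0,0,-0.88,0.49,-0.22,-0.06,1],[0,0,-0.89,0.51,-0.18,-0.05,1]]
[[0,0,-0.89,0.52,-0.13,-0.05,1]]
```

Call:
carry_out --moves '[[[0, 0, -0.89, 0.04, -0.54, -0.05, 1], [0, 0, -0.89, 0.08, -0.53, -0.06, 1], [0, 0, -0.88, 0.12, -0.53, -0.05, 1], [0, 0, -0.89, 0.16, -0.51, -0.05, 1], [0, 0, -0.89, 0.2, -0.5, -0.06, 1], [0, 0, -0.89, 0.24, -0.48, -0.05, 1], [0, 0, -0.88, 0.27, -0.47, -0.05, 1], [0, 0, -0.89, 0.31, -0.44, -0.06, 1]]]'

```text
time: 9.3
tool_pos: [0.4343, -0.0177, 0.259]
tool_rot: [-0.001, 0.905, 0.425, -0.001]
contact_force: [0.0, 0.4, -0.2]
gripper_width: 0.999
```

Call:
carry_out --moves '[[[0, 0, -0.89, 0.34, -0.41, -0.05, 1], [0, 0, -0.89, 0.38, -0.39, -0.05, 1], [0, 0, -0.88, 0.4, -0.36, -0.06, 1], [0, 0, -0.89, 0.43, -0.32, -0.05, 1], [0, 0, -0.89, 0.46, -0.29, -0.05, 1], [0, 0, -0.89, 0.47, -0.26, -0.05, 1], [0, 0, -0.88, 0.49, -0.22, -0.06, 1], [0, 0, -0.89, 0.51, -0.18, -0.05, 1]]]'

```text
time: 9.97
tool_pos: [0.4029, 0.1514, 0.276]
tool_rot: [-0.001, 0.733, 0.681, -0.001]
contact_force: [0.2, 0.0, -0.8]
gripper_width: 0.994
```

Call:
carry_out --moves '[[[0, 0, -0.89, 0.52, -0.13, -0.05, 1], [0, 0, 0, 0, 0, 0, 1], [0, 0, 0, 0, 0, 0, 1], [0, 0, 0, 0, 0, 0, 1]]]'

```text
time: 10.3
tool_pos: [0.4, 0.1713, 0.2786]
tool_rot: [-0.0, 0.707, 0.707, -0.001]
contact_force: [0.8, -0.5, 0.2]
gripper_width: 0.995
```

```bash
python3 shot.py 7 scene top wrist
```

```text
10.4 [0.40041424 0.17094926 0.27917267] [-3.81674452e-05  7.07627574e-01  7.06585382e-01 -5.59289577e-04] [-0.0739094   0.76113095  0.36796314] 0.9994920571069669 [ 0.23 -0.45  1.97 -0.    1.62 -1.34]
```

View pics/wrist7.png

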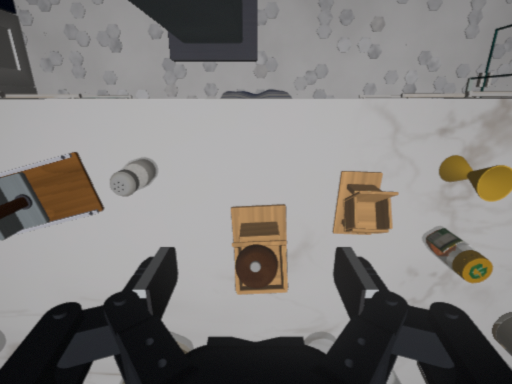

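View pics/scene7.png

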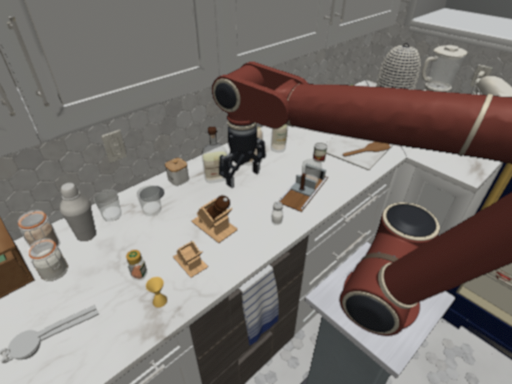

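```bash
cat > fit3.py <<'E'
from h import *
from scipy.optimize import least_squares
f=np.load('wrist7.npz');P=cloud(f);Q=P[195:305,222:300].reshape(-1,3);Q=Q[Q[:,2]<.3]
b=Q[(Q[:,2]>.007)&(Q[:,2]<.018)];print('base z',np.median(b[:,2]))
c=cv2.minAreaRect((Q[Q[:,2]>.006][:,:2]*1000).astype(np.float32));print(c)
b=Q[(Q[:,2]>.006)&(Q[:,2]<.03)];print(cv2.minAreaRect((b[:,:2]*1000).astype(np.float32)))
# head sphere
im=f['frame'].astype(int);V,U=np.mgrid[:384,:512]
m=(im[...,0]<95)&(np.hypot(U-256,V-265)<25)
H=P[m];H=H[(H[:,2]>.1)&(H[:,2]<.2)]
print(len(H),H.mean(0),H.min(0),H.max(0))
o=least_squares(lambda q:np.linalg.norm(H-q[:3],axis=1)-q[3],[.505,.17,.13,.025],loss='soft_l1',f_scale=.001);print('sphere',o.x,o.cost)
o=least_squares(lambda q:np.linalg.norm(H-q[:3],axis=1)-.025,[.505,.17,.13],loss='soft_l1',f_scale=.001);print('sphere25',o.x,o.cost)
# finial tip
print('tip',H[np.argmax(H@np.array([-.53,0,.85]))])
for v,u in [(268,256),(265,250),(220,258),(240,240),(240,275),(289,260),(208,240),(208,280)]: print(u,v,P[v,u].round(3),im[v,u])
c=cv2.resize(f['frame'][190:310,215:305,::-1],None,fx=6,fy=6,interpolation=cv2.INTER_CUBIC)[:600];cv2.imwrite('pics/w7z.png',c)
E
python3 fit3.py
```

```text
base z 0.010388456835509041
((545.4513549804688, 178.86183166503906), (129.38308715820312, 90.04851531982422), 3.057234764099121)
((546.1221313476562, 178.89767456054688), (128.03964233398438, 90.04851531982422), 3.057234764099121)
1345 [0.49774978 0.17228984 0.15274872] [0.48102794 0.14845554 0.10245075] [0.52353534 0.1967941  0.16503646]
sphere [0.5087665  0.17275643 0.13559981 0.02722058] 0.0002916284300079198
sphere25 [0.50713701 0.17262796 0.13809331] 0.00041486594862327633
tip [0.48869834 0.17639459 0.16503646]
256 268 [0.491 0.172 0.167] [151 151 151]
250 265 [0.49  0.166 0.163] [103  99  95]
258 220 [0.507 0.176 0.01 ] [172 133  89]
240 240 [0.517 0.149 0.059] [170 133  91]
275 240 [0.517 0.2   0.058] [132 102  70]
260 289 [0.577 0.178 0.093] [100  79  56]
240 208 [0.485 0.147 0.01 ] [177 138  93]
280 208 [0.485 0.211 0.01 ] [174 135  92]
```

View pics/w7z.png

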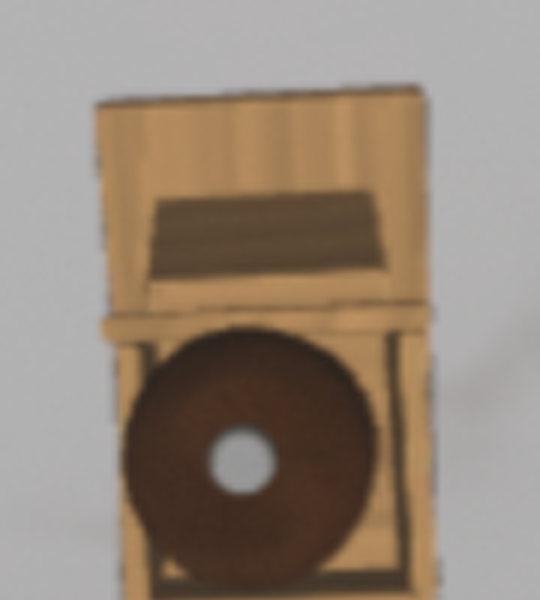

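```bash
cat > mill.py <<'E'
from plan import *
def tilt(lean,yaw):
    l=np.radians(lean);y=np.radians(yaw);z=np.array([np.sin(l)*np.cos(y),np.sin(l)*np.sin(y),-np.cos(l)]);x=np.array([-np.sin(y),np.cos(y),0]);return R.from_matrix(np.c_[x,np.cross(z,x),z])
E
python3 - <<'E'
from mill import *; from plant import state
s=state();Rt=tilt(32,3);z=Rt.as_matrix()[:,2];h=np.array([.505,.1727,.145]);tcp=h+.022*z
p,r=plan(s['tool_pos'],rq(s['tool_rot']),tcp-.09*z,Rt,1,n=8); print(tcp-.09*z,tcp)
E
```

```text
n 8 ang 32.2 d 0.103
[[-0.8,0.02,-0.08,0,0.21,0.24,1],[-0.8,0.02,-0.07,0,0.2,0.25,1],[-0.8,0.03,-0.07,-0.01,0.18,0.27,1],[-0.8,0.02,-0.08,0,0.16,0.28,1],[-0.8,0.02,-0.08,-0.01,0.14,0.29,1],[-0.8,0.02,-0.07,-0.01,0.12,0.3,1],[-0.8,0.03,-0.07,0,0.1,0.3,1],[-0.8,0.02,-0.08,-0.02,0.07,0.32,1]]
[0.46901487 0.1708141  0.20266727] [0.51664225 0.17331014 0.12634294]
```

Call:
carry_out --moves '[[[-0.8, 0.02, -0.08, 0, 0.21, 0.24, 1], [-0.8, 0.02, -0.07, 0, 0.2, 0.25, 1], [-0.8, 0.03, -0.07, -0.01, 0.18, 0.27, 1], [-0.8, 0.02, -0.08, 0, 0.16, 0.28, 1], [-0.8, 0.02, -0.08, -0.01, 0.14, 0.29, 1], [-0.8, 0.02, -0.07, -0.01, 0.12, 0.3, 1], [-0.8, 0.03, -0.07, 0, 0.1, 0.3, 1], [-0.8, 0.02, -0.08, -0.02, 0.07, 0.32, 1]]]'

```text
time: 11.12
tool_pos: [0.4698, 0.1709, 0.2033]
tool_rot: [0.191, 0.661, 0.697, 0.202]
contact_force: [0.5, 0.0, -0.4]
gripper_width: 1.001
```

Call:
carry_out --moves '[[[0, 0, 0, 0, 0, 0, 1], [0, 0, 0, 0, 0, 0, 1], [0, 0, 0, 0, 0, 0, 1]]]'

```text
time: 11.37
tool_pos: [0.4696, 0.1713, 0.2044]
tool_rot: [0.19, 0.661, 0.697, 0.201]
contact_force: [0.1, 0.6, 0.4]
gripper_width: 0.995
```

```bash
python3 shot.py 8 scene top wrist
```

```text
11.4667 [0.47009095 0.17155932 0.20525183] [0.19004999 0.66113418 0.69733138 0.20127481] [-0.08540472 -0.48072297  0.56476015] 1.000517614009256 [ 0.26 -0.62  2.27 -0.14  0.95 -1.31]
```

View pics/wrist8.png

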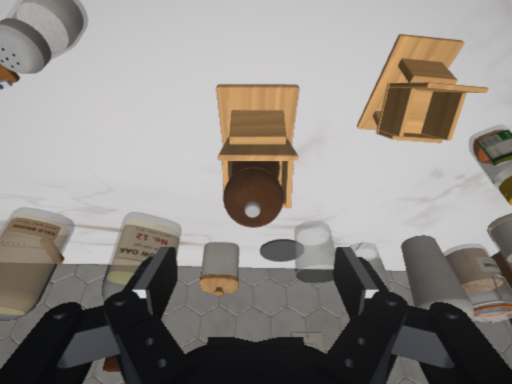

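```bash
python3 - <<'E'
from h import *; from mill import *
from scipy.optimize import least_squares
f=np.load('wrist8.npz');P=cloud(f);im=f['frame'].astype(int)
V,U=np.mgrid[:384,:512]
fin=(np.hypot(U-252,V-210)<5);t=np.median(P[fin],0);print('tip',t)
he=f['hand_eye'];T=f['world_from_camera']@np.linalg.inv(he);print('tip tool',T[:3,:3].T@(t-T[:3,3]))
m=(np.hypot(U-253,V-195)<34)&(im[...,0]<95);H=P[m]
Ht=(H-T[:3,3])@T[:3,:3];k=(Ht[:,2]>-.05)&(Ht[:,2]<.12)&(H[:,2]>.05);Ht=Ht[k]
o=least_squares(lambda q:np.linalg.norm(Ht-q[:3],axis=1)-q[3],[0,0,.07,.025],loss='soft_l1',f_scale=.001);print('head tool',o.x,len(Ht))
print(Ht.min(0),Ht.max(0))
for lo in np.arange(.03,.12,.01):
    a=Ht[(Ht[:,2]>=lo)&(Ht[:,2]<lo+.01)]
    if len(a)>5:print(lo.round(2),len(a),a.min(0).round(4),a.max(0).round(4))
E
```

```text
tip [0.48800798 0.17064031 0.16591212]
tip tool [-0.00192006 -0.00582034  0.04280086]
head tool [-0.00108167 -0.00444233  0.07812495  0.02628848] 2691
[-0.02504364 -0.02951077  0.04586822] [0.02310909 0.01665533 0.11994719]
0.04 26 [-0.0072 -0.0112  0.0459] [ 0.004  -0.0069  0.0491]
0.05 1492 [-0.0203 -0.0245  0.0523] [0.0184 0.0144 0.06  ]
0.06 929 [-0.0249 -0.0293  0.06  ] [0.0231 0.0167 0.07  ]
0.07 67 [-0.025  -0.0295  0.07  ] [ 0.0231 -0.0103  0.0763]
0.08 137 [-0.0205 -0.0285  0.0837] [ 0.0193 -0.0172  0.09  ]
0.09 20 [-0.0201 -0.0281  0.0902] [ 0.016  -0.0184  0.0928]
0.11 20 [-0.0085 -0.0238  0.1123] [ 0.0089 -0.0211  0.1199]
```

Call:
carry_out --moves '[[[0, 0, 0, -0.03, -0.11, 0.3, 1], [0, 0, 0, 0, 0, 0.4, 1], [0, 0, 0, 0, 0, 0.5, 1], [0, 0, 0, 0, 0, 0.5, 1], [0, 0, 0, 0, 0, 0.4, 1], [0, 0, 0, 0, 0, 0.22, 1], [0, 0, 0, 0, 0, 0, 1], [0, 0, 0, 0, 0, 0, 1]]]'

```text
time: 12.18
tool_pos: [0.515, 0.1729, 0.1225]
tool_rot: [0.189, 0.661, 0.698, 0.2]
contact_force: [0.3, -0.6, 0.1]
gripper_width: 0.998
```

```bash
python3 shot.py 9 scene top wrist; python3 - <<'E'
from h import *
f=np.load('scene9.npz');c=cv2.resize(f['frame'][130:250,150:290,::-1],None,fx=5,fy=5,interpolation=cv2.INTER_CUBIC);cv2.imwrite('pics/s9z.png',c)
E
```

```text
12.2833 [0.5152766  0.17311745 0.12368034] [0.19005814 0.66084762 0.69759747 0.20128613] [0.13147245 1.12589882 0.30090338] 1.00016849232054 [ 0.24 -0.38  2.25 -0.15  0.72 -1.31]
```

View pics/wrist9.png

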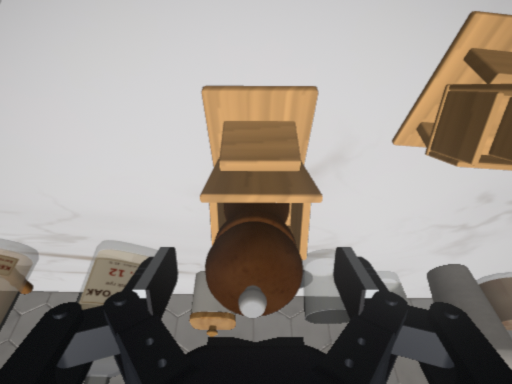

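View pics/s9z.png

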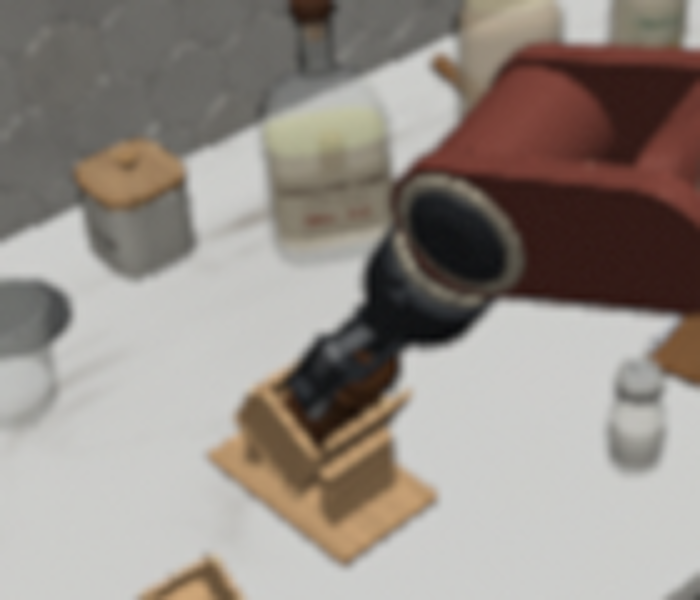

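```bash
python3 - <<'E'
from h import *; from mill import *
f=np.load('wrist9.npz');P=cloud(f);im=f['frame'].astype(int)
V,U=np.mgrid[:384,:512];he=f['hand_eye'];T=f['world_from_camera']@np.linalg.inv(he);tt=lambda a:(a-T[:3,3])@T[:3,:3]
print('tip',tt(np.median(P[np.hypot(U-252,V-302)<6],0)))
m=(np.hypot(U-254,V-258)<55)&(im[...,0]<130);H=tt(P[m]);H=H[(np.abs(H[:,0])<.03)&(H[:,2]<.05)&(H[:,2]>-.07)]
for lo in np.arange(-.06,.05,.01):
    a=H[(H[:,2]>=lo)&(H[:,2]<lo+.01)]
    if len(a)>5:print(lo.round(3),len(a),a.min(0).round(4),a.max(0).round(4))
for lo in np.arange(-.06,.05,.01):pass
E
```

```text
tip [-0.00098697 -0.00355952 -0.04989405]
-0.05 330 [-0.0095 -0.0106 -0.0496] [ 0.0069  0.006  -0.04  ]
-0.04 4571 [-0.0221 -0.0225 -0.04  ] [ 0.022   0.0126 -0.03  ]
-0.03 1655 [-0.0252 -0.0252 -0.03  ] [ 0.0248  0.0094 -0.02  ]
-0.02 184 [-0.0202 -0.0247 -0.02  ] [ 0.0217 -0.0106 -0.0102]
-0.01 754 [-0.0226 -0.024  -0.01  ] [ 0.0231 -0.0055 -0.    ]
0.0 90 [-0.0168 -0.0231  0.    ] [ 0.0139 -0.0162  0.01  ]
0.01 134 [-0.0147 -0.0205  0.0101] [ 0.0166 -0.0109  0.0199]
0.02 164 [-0.0167 -0.0187  0.02  ] [ 0.0195 -0.0032  0.0299]
0.03 74 [-0.0191 -0.0139  0.0301] [0.0212 0.0016 0.0399]
0.04 69 [-0.0272 -0.0068  0.04  ] [0.0239 0.0113 0.05  ]
```

Call:
carry_out --moves '[[[0, 0, 0, 0, 0, 0, -1], [0, 0, 0, 0, 0, 0, -1], [0, 0, 0, 0, 0, 0, -1], [0, 0, 0, 0, 0, 0, -1], [0, 0, 0, 0, 0, 0, -1], [0, 0, 0, 0, 0, 0, -1]]]'

```text
time: 12.83
tool_pos: [0.5153, 0.1732, 0.1236]
tool_rot: [0.19, 0.661, 0.698, 0.202]
contact_force: [-2.6, 0.7, 6.5]
gripper_width: 0.534
```

Call:
carry_out --moves '[[[0, 0, 0, 0, 0, -0.1, -1], [0, 0, 0, 0, 0, -0.2, -1], [0, 0, 0, 0, 0, -0.2, -1], [0, 0, 0, 0, 0, 0, -1]]]'

```text
time: 13.17
tool_pos: [0.504, 0.1726, 0.1402]
tool_rot: [0.19, 0.661, 0.698, 0.201]
contact_force: [-0.5, 1.6, 0.4]
gripper_width: 0.534
```

```bash
python3 shot.py 10 wrist
```

```text
13.1667 [0.50402924 0.17259086 0.14024563] [0.18981595 0.66086231 0.69764189 0.20131246] [-0.50129048  1.60336831  0.44449735] 0.5341656224330884 [ 0.24 -0.44  2.27 -0.14  0.77 -1.31]
```

View pics/wrist10.png

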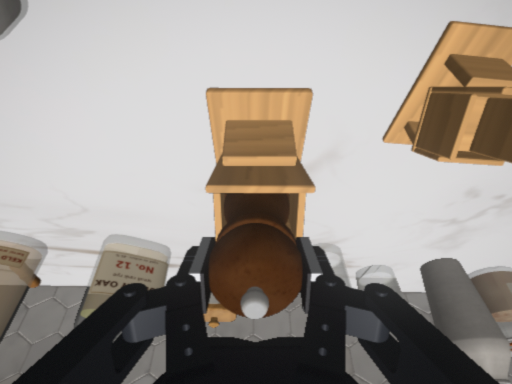

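Call:
carry_out --moves '[[[0, 0, 0, 0, 0, -0.2, -1], [0, 0, 0, 0, 0, -0.3, -1], [0, 0, 0, 0, 0, -0.4, -1], [0, 0, 0, 0, 0, -0.4, -1], [0, 0, 0, 0, 0, -0.4, -1], [0, 0, 0, 0, 0, -0.4, -1], [0, 0, 0, 0, 0, -0.4, -1], [0, 0, 0, 0, 0, -0.2, -1]]]'

```text
time: 13.88
tool_pos: [0.446, 0.1689, 0.2311]
tool_rot: [0.19, 0.661, 0.698, 0.2]
contact_force: [-0.5, 0.1, -1.6]
gripper_width: 0.531
```

Call:
carry_out --moves '[[[0, 0, 0, 0, 0, -0.2, -1], [0, 0, 0, 0, 0, 0, -1], [0, 0, 0, 0, 0, 0, -1], [0, 0, 0, 0, 0, 0, -1], [0, 0, 0, 0, 0, 0, -1]]]'

```text
time: 14.3
tool_pos: [0.4423, 0.1687, 0.236]
tool_rot: [0.189, 0.661, 0.698, 0.2]
contact_force: [-0.2, 0.7, -2.6]
gripper_width: 0.535
```

```bash
python3 shot.py 11 wrist scene; python3 - <<'E'
from h import *
f=np.load('scene11.npz');c=cv2.resize(f['frame'][110:250,150:300,::-1],None,fx=4,fy=4,interpolation=cv2.INTER_CUBIC);cv2.imwrite('pics/s11z.png',c)
E
```

```text
14.35 [0.44238201 0.16874293 0.23622591] [0.18911618 0.66121917 0.69797328 0.19964366] [-0.04826658  0.07144107 -2.64347021] 0.5355121556406113 [ 0.28 -0.73  2.28 -0.13  1.05 -1.31]
```

View pics/s11z.png

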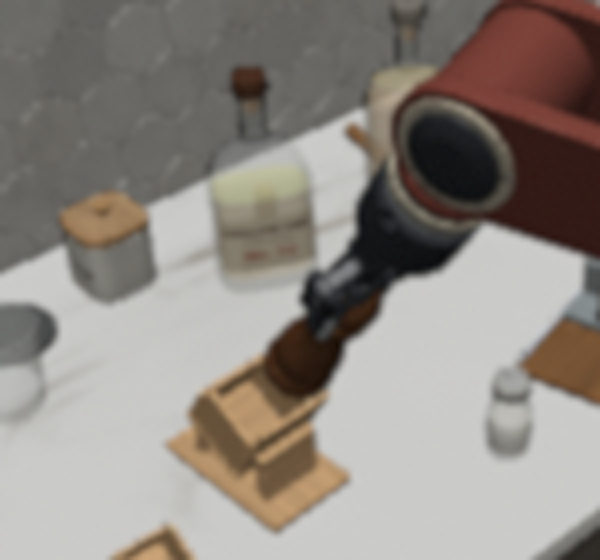

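View pics/wrist11.png

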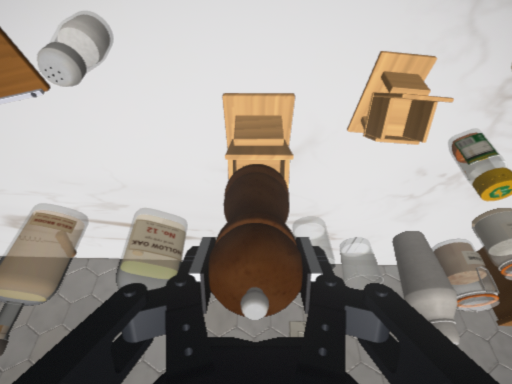

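```bash
cat > slices.py <<'E'
from h import *; import sys
f=np.load(sys.argv[1]);P=cloud(f);im=f['frame'].astype(int)
he=f['hand_eye'];T=f['world_from_camera']@np.linalg.inv(he);A=(P-T[:3,3])@T[:3,:3]
m=(np.abs(A[...,0])<.045)&(np.abs(A[...,1])<.05)&(A[...,2]>-.06)&(A[...,2]<.13)&(im[...,0]>im[...,2]*1.35)&(im[...,0]<140)
H=A[m]
for lo in np.arange(-.05,.125,.01):
    a=H[(H[:,2]>=lo)&(H[:,2]<lo+.01)]
    if len(a)>5:
        x0,x1=np.percentile(a[:,0],[1,99]);y=np.percentile(a[:,1],2);print(lo.round(3),len(a),'xc %.4f w %.4f ymin %.4f ymax %.4f'%((x0+x1)/2,x1-x0,y,a[:,1].max()))
E
python3 slices.py wrist11.npz
```

```text
-0.05 16 xc 0.0007 w 0.0192 ymin -0.0049 ymax 0.0038
-0.04 4606 xc 0.0003 w 0.0408 ymin -0.0193 ymax 0.0189
-0.03 1638 xc 0.0004 w 0.0455 ymin -0.0236 ymax 0.0179
-0.02 210 xc -0.0003 w 0.0385 ymin -0.0234 ymax -0.0088
-0.01 727 xc 0.0005 w 0.0426 ymin -0.0227 ymax -0.0056
0.0 110 xc 0.0004 w 0.0284 ymin -0.0223 ymax -0.0143
0.01 145 xc 0.0015 w 0.0299 ymin -0.0195 ymax -0.0085
0.02 253 xc 0.0012 w 0.0350 ymin -0.0181 ymax -0.0035
0.03 414 xc 0.0009 w 0.0398 ymin -0.0193 ymax 0.0015
0.04 545 xc 0.0009 w 0.0449 ymin -0.0219 ymax 0.0027
0.05 512 xc 0.0010 w 0.0478 ymin -0.0245 ymax 0.0012
0.06 271 xc 0.0014 w 0.0482 ymin -0.0258 ymax -0.0085
0.07 55 xc 0.0011 w 0.0398 ymin -0.0257 ymax -0.0156
0.08 452 xc 0.0015 w 0.0533 ymin -0.0276 ymax -0.0024
0.09 91 xc 0.0016 w 0.0471 ymin -0.0280 ymax -0.0135
```

```bash
python3 - <<'E'
from mill import *; from plant import state
s=state();p,r=plan(s['tool_pos'],rq(s['tool_rot']),[.44,.168,.275],down(93),-1,n=8)
Rf=down(50);foot=Rf.apply([.0013,.001,.10]);t=np.array([.486,-.2565,.147])-foot;print(t)
plan(p,r,t,Rf,-1,n=15)
E
```

```text
n 8 ang 31.9 d 0.039
[[0.8,0,0,0,0.06,-0.11,-1],[0.8,0,0,0,0.05,-0.11,-1],[0.8,0,0.01,-0.01,0.04,-0.11,-1],[0.79,0,0,0,0.03,-0.12,-1],[0.8,0,0,0,0.03,-0.11,-1],[0.8,0,0.01,0,0.02,-0.12,-1],[0.8,-0.01,0,0,0.01,-0.12,-1],[0.8,0,0,-0.01,0,-0.12,-1]]
[ 0.48439833 -0.25685307  0.247     ]
n 15 ang 43.0 d 0.428
[[0,0,0.57,-0.71,0.04,0.05,-1],[0,0,0.58,-0.71,0.07,0.04,-1],[0,0,0.57,-0.7,0.11,0.05,-1],[0,0,0.57,-0.7,0.14,0.05,-1],[0,0,0.58,-0.69,0.18,0.04,-1],[0,0,0.57,-0.68,0.21,0.05,-1],[0,0,0.57,-0.67,0.24,0.05,-1],[0,0,0.58,-0.65,0.28,0.04,-1]]
[[0,0,0.57,-0.64,0.31,0.05,-1],[0,0,0.57,-0.63,0.34,0.05,-1],[0,0,0.58,-0.6,0.38,0.04,-1],[0,0,0.57,-0.59,0.4,0.05,-1],[0,0,0.57,-0.56,0.43,0.05,-1],[0,0,0.58,-0.55,0.46,0.04,-1],[0,0,0.57,-0.52,0.49,0.05,-1]]
```

Call:
carry_out --moves '[[[0.8, 0, 0, 0, 0.06, -0.11, -1], [0.8, 0, 0, 0, 0.05, -0.11, -1], [0.8, 0, 0.01, -0.01, 0.04, -0.11, -1], [0.79, 0, 0, 0, 0.03, -0.12, -1], [0.8, 0, 0, 0, 0.03, -0.11, -1], [0.8, 0, 0.01, 0, 0.02, -0.12, -1], [0.8, -0.01, 0, 0, 0.01, -0.12, -1], [0.8, 0, 0, -0.01, 0, -0.12, -1]]]'

```text
time: 15.07
tool_pos: [0.4409, 0.168, 0.2762]
tool_rot: [-0.0, 0.688, 0.725, -0.0]
contact_force: [-0.4, -0.1, -1.8]
gripper_width: 0.535
```

Call:
carry_out --moves '[[[0, 0, 0.57, -0.71, 0.04, 0.05, -1], [0, 0, 0.58, -0.71, 0.07, 0.04, -1], [0, 0, 0.57, -0.7, 0.11, 0.05, -1], [0, 0, 0.57, -0.7, 0.14, 0.05, -1], [0, 0, 0.58, -0.69, 0.18, 0.04, -1], [0, 0, 0.57, -0.68, 0.21, 0.05, -1], [0, 0, 0.57, -0.67, 0.24, 0.05, -1], [0, 0, 0.58, -0.65, 0.28, 0.04, -1]]]'

```text
time: 15.73
tool_pos: [0.4642, -0.0601, 0.2607]
tool_rot: [0.001, 0.82, 0.573, 0.001]
contact_force: [0.4, -0.3, -2.1]
gripper_width: 0.536
```

```bash
python3 - <<'E'
from mill import *; from plant import state
s=state();print(s['tool_pos'],s['gripper_width']);Rf=down(50);t=np.array([.4844,-.2569,.248])
plan(s['tool_pos'],rq(s['tool_rot']),t,Rf,-1,n=8)
E
```

```text
[ 0.46420318 -0.06012466  0.26071669] 0.5358229150351516
n 8 ang 19.9 d 0.198
[[0,0,0.5,-0.56,0.27,0.04,-1],[0.01,0,0.5,-0.54,0.29,0.04,-1],[0,0,0.49,-0.53,0.32,0.04,-1],[0,-0.01,0.5,-0.52,0.34,0.04,-1],[0,0,0.5,-0.5,0.37,0.04,-1],[0.01,0,0.5,-0.48,0.38,0.04,-1],[0,0,0.49,-0.47,0.4,0.04,-1],[0,0,0.5,-0.45,0.43,0.04,-1]]
```

Call:
carry_out --moves '[[[0, 0, 0.5, -0.56, 0.27, 0.04, -1], [0.01, 0, 0.5, -0.54, 0.29, 0.04, -1], [0, 0, 0.49, -0.53, 0.32, 0.04, -1], [0, -0.01, 0.5, -0.52, 0.34, 0.04, -1], [0, 0, 0.5, -0.5, 0.37, 0.04, -1], [0.01, 0, 0.5, -0.48, 0.38, 0.04, -1], [0, 0, 0.49, -0.47, 0.4, 0.04, -1], [0, 0, 0.5, -0.45, 0.43, 0.04, -1]]]'

```text
time: 16.4
tool_pos: [0.4849, -0.257, 0.2477]
tool_rot: [-0.0, 0.906, 0.423, -0.0]
contact_force: [0.2, 0.5, -1.2]
gripper_width: 0.535
```

Call:
carry_out --moves '[[[0, 0, 0, 0, 0, 0, -1], [0, 0, 0, 0, 0, 0, -1], [0, 0, 0, 0, 0, 0, -1], [0, 0, 0, 0, 0, 0, -1], [0, 0, 0, 0, 0, 0, -1], [0, 0, 0, 0, 0, 0, -1]]]'

```text
time: 16.9
tool_pos: [0.4848, -0.2546, 0.2485]
tool_rot: [-0.0, 0.905, 0.424, 0.0]
contact_force: [-0.1, 0.1, -2.3]
gripper_width: 0.535
```

```bash
python3 shot.py 12 scene top wrist; python3 slices.py wrist12.npz; python3 - <<'E'
from h import *
f=np.load('scene12.npz');c=cv2.resize(f['frame'][110:230,240:360,::-1],None,fx=4.8,fy=4.8,interpolation=cv2.INTER_CUBIC);cv2.imwrite('pics/s12z.png',c)
E
```

```text
17.0 [ 0.48480592 -0.25477222  0.24852425] [1.92221595e-06 9.05515937e-01 4.24312250e-01 5.51162968e-05] [ 0.08637157  0.09150768 -2.38123178] 0.5365739039358219 [-0.62 -0.14  1.77  0.    1.51 -1.5 ]
-0.05 11 xc 0.0051 w 0.0074 ymin -0.0053 ymax 0.0019
-0.04 4606 xc 0.0006 w 0.0408 ymin -0.0197 ymax 0.0164
-0.03 1602 xc 0.0006 w 0.0455 ymin -0.0239 ymax 0.0115
-0.02 190 xc -0.0003 w 0.0373 ymin -0.0238 ymax -0.0091
-0.01 702 xc 0.0007 w 0.0426 ymin -0.0229 ymax -0.0059
0.0 89 xc 0.0019 w 0.0285 ymin -0.0221 ymax -0.0140
0.01 148 xc 0.0011 w 0.0298 ymin -0.0197 ymax -0.0102
0.02 228 xc 0.0012 w 0.0349 ymin -0.0178 ymax -0.0034
0.03 405 xc 0.0015 w 0.0393 ymin -0.0185 ymax 0.0003
0.04 528 xc 0.0012 w 0.0451 ymin -0.0210 ymax 0.0032
0.05 507 xc 0.0012 w 0.0478 ymin -0.0236 ymax 0.0022
0.06 276 xc 0.0012 w 0.0491 ymin -0.0249 ymax -0.0046
0.07 43 xc 0.0033 w 0.0358 ymin -0.0246 ymax -0.0140
0.08 448 xc 0.0008 w 0.0536 ymin -0.0262 ymax 0.0001
0.09 84 xc -0.0006 w 0.0450 ymin -0.0266 ymax -0.0109
```

View pics/s12z.png

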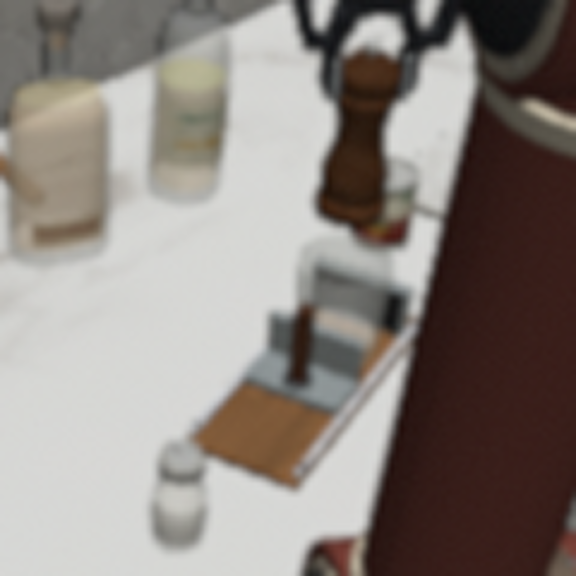

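View pics/wrist12.png

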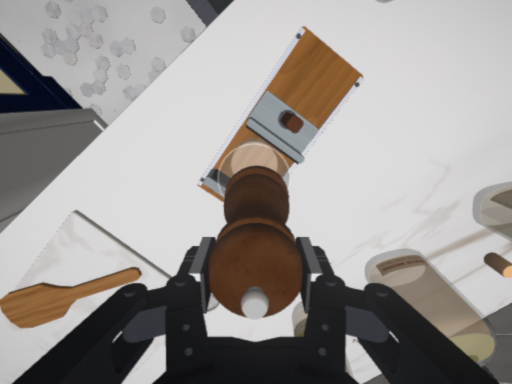

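```bash
python3 - <<'E'
from h import *
from scipy.optimize import least_squares
f=np.load('wrist12.npz');P=cloud(f);Q=P[130:215,200:300].reshape(-1,3)
g=Q[(Q[:,2]>.093)&(Q[:,2]<.106)&(np.hypot(Q[:,0]-.486,Q[:,1]+.2565)<.055)]
o=least_squares(lambda q:np.hypot(*(g[:,:2]-q[:2]).T)-.039,[.486,-.2565],loss='soft_l1',f_scale=.002).x;print('glass',o,len(g),np.median(g[:,2]))
T=f['world_from_camera']@np.linalg.inv(f['hand_eye']);print('foot',T[:3,:3]@[.0008,.002,.1]+T[:3,3])
t0=cloud(np.load('top0.npz'));t=cloud(np.load('top12.npz'))
for (u,v) in [(277,217),(398,171),(140,222),(138,187)]: print(np.nanmedian(t0[v-2:v+3,u-2:u+3],(0,1)).round(3),np.nanmedian(t[v-2:v+3,u-2:u+3],(0,1)).round(3))
from plant import state;s=state();print(s['joint_vel'].round(3))
E
```

```text
glass [ 0.4853637  -0.25592887] 339 0.10089060578774228
foot [ 0.48686489 -0.25543297  0.14852443]
[ 0.422 -0.002  0.089] [ 0.422 -0.002  0.089]
[ 0.568 -0.423  0.069] [ 0.511 -0.263  0.557]
[0.418 0.478 0.054] [0.418 0.478 0.053]
[0.537 0.468 0.097] [0.537 0.466 0.098]
[-0.005  0.003 -0.001  0.001 -0.     0.001]
```

Everything agrees: the foot is about 1.6 mm from the glass axis and 148 mm up, and the arm is still. I'm handing in.

```bash
python3 -c "
from plant import ticket,state
print(ticket.job_done());s=state();print(s['time'],s['tool_pos'],s['gripper_width'])"
```

```text
the job is handed in; nothing more can be done
None
the job is handed in; nothing more can be done
```

I closed the jaw on the glass, drew the mill from its rest, and handed in the job with the mill held upright over the glass. No verdict was reported.

- **Jaw:** I slid it about 51 mm shut until the arm stalled against the glass. The reaction along the slide was about 12 N in total, including a few newtons of friction. I held it there, then let go. Afterwards the camera put the glass axis about 38 mm from the jaw face, within the 41 mm limit.
- **Mill:** I gripped it by the head and drew it about 130 mm along its own axis before turning it upright. At hand-in its foot was about 148 mm above the worktop and 1.6 mm from the glass axis. Its lean was about 1–2° or less, judged from image slices, and the arm was still.
- **Bystanders:** The salt, spice jar and measure read the same before and after, to within 2 mm. I could not re-measure the tin because the arm hid it in the top view. It showed standing in the scene view, and I made no contact near it.
- **Not measured:** The contact force between jaw and glass could only be inferred from the wrist force. My last attempt to read the state after hand-in was refused.

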